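# Set the fill stop of a syringe rig by its knurled wheel

## Task

Set the stroke of the small syringe filling rig on the bench: roll its knurled wheel under a fingertip until the gap between the sliding stop and the syringe plunger has closed so far that the stop's pointer stands at the nib of the marker clip on the scale. Then press the clamp lever at the front of the rig fully down to lock that setting. Move the stop only by its wheel, leave the marker clip where it is, do not press hard on the wheel or squeeze it, and do not shift or pick up the things standing around.

Things in the scene. Friction and masses are not known exactly. Their poses are not given: they have to be found in the camera images.
- rig: Syringe filling rig, fixed to the bench: a grey aluminium base plate 98 x 250 mm, 7 mm thick, with a syringe lying in two white supports at the left, a sliding stop block in the middle and a black knurled wheel at the right end. Origin on the bench, x = across the rig away from its front, y = along the rig from the wheel towards the syringe, z up. The base covers x -59 to +39 mm, y -122 to +128 mm. Highest parts: syringe and stop plate 68 mm, raised lever knob about 80 mm.
- wheel_top (a point): Topmost point of the knurled wheel, mid-width, 59 mm above the bench (does not turn). Wheel 50 mm in diameter, 18 mm wide, axle along the rig's y, 34 mm above the bench. Its top 11 mm stand clear of two 6 mm bearing plates, 5.5 mm from its faces (tops at 47.5 mm). Friction about 2.5 N at the rim, stays where left; pressing 5 to 10 N from above gives a fingertip enough hold to drag the rim.
- wheel (a joint): Turn of the wheel, rad. Dragging the top of the wheel in the rig's +x direction (away from the rig's front, where scale and lever are) raises the value and moves the stop towards the syringe, 5 mm per rad (about 5 mm of stop for 25 mm of rim), dragging it back opens the gap again. Range -0.4 to 6.8, so setting it takes several strokes, the fingertip lifted in between.
- stop (a joint): Position of the sliding stop along the rig's y, m; grows towards the syringe (0 = far from it, gap to the plunger 35 mm; at most 0.034). Driven by the wheel through a coarse screw. Setting is right when it equals joint marker_clip.
- marker_clip (a joint): Position of the marker clip along the scale, m, in the same measure as joint stop: a black plastic clip 10 mm wide on the lower front edge of the white scale, with a nib that points up the scale. It can be pushed by accident but must stay.
- pointer (a point): Tip of the dark steel pointer that reaches from the stop block (64 x 22 mm, 45 mm high, with a stop plate to 67 mm) forward and down over the scale; axes as the rig's.
- mark (a point): The place on the scale that the clip's nib shows: the pointer tip is right when it is here; axes as the rig's. It moves with the clip.
- lever (a joint): Clamp lever, rad: 0 = fully raised (handle 54 deg above level, pointing along the rig's +y and up), 0.90 = fully down (nearly level). It turns against about 1.5 N at its knob and stays where it is left.
- lever_pivot (a point): Axis of the clamp lever in the plane of its handle, at the front of the rig, 34 mm above the bench; the axis lies along the rig's x. The handle is a rod 7.6 mm thick that starts here and ends in a ball.
- lever_knob (a point): Centre of the ball, 14 mm in diameter, at the end of the lever, 48 mm from the pivot. The space above and in front of it is free; fully down, its top is about 43 mm above the bench.
- vial_a: Screw-cap vial, 23 mm in diameter, 51 mm high, standing behind the rig; bystander. Origin under its centre.
- vial_b: The other such vial, standing beside it; bystander.
- bottle: Screw-cap bottle 56 mm in diameter, 109 mm high, standing behind the rig; bystander.
- dish: Open dish of small ferrules, 58 mm in diameter, 13 mm high, in front of the rig; bystander.
- beaker: Empty glass beaker, 46 mm in diameter, 55 mm high, left of the rig; bystander.
- screwdriver: Screwdriver, 188 mm long, lying far behind the rig; bystander.
- timer: Small standing lab timer, 66 mm wide, 62 mm high, far behind the rig; bystander.
- wash: Wash bottle with a bent spout, 206 mm high, at the far left; bystander.
- carton: Small brown carton 40 x 60 x 30 mm, at the far left; bystander.
- tape: Roll of tape lying flat, 66 mm in diameter, 20 mm high, at the far left; bystander.

How it is judged:
On the way, in this order (a step that is already met when the one before it is completed fails the run):
1. the pointer stands at the mark, the wheel at rest, while the lever is still up (y of pointer in the frame of mark between -0.002 and 0.002 m and velocity of joint wheel between -0.1 and 0.1 rad/s and value of joint lever below 0.4 rad), for 0.3 s.
2. the clamp lever is pressed fully down (value of joint lever above 0.78 rad), for 0.2 s.
At the end, for the whole second after the job is handed in: The stop's pointer stands within 2 mm of the marker clip's nib along the scale, the clamp lever is fully down (above 0.78 of 0.90 rad) and the wheel is at rest (y of pointer in the frame of mark between -0.002 and 0.002 m and value of joint lever above 0.78 rad and velocity of joint wheel between -0.1 and 0.1 rad/s); the robot touches nothing.
It fails at once if the stop block is pushed directly (contact force between any of the arm, the fingers and stop above 4 N).
It fails at once if the marker clip is shifted (distance of mark from where it was at the start of the episode above 0.002 m).
It fails at once if the wheel is squeezed or pressed with more than 80 N (contact force between the fingers and wheel above 80 N).
It fails at once if one of the things standing around is shifted or picked up (distance of any of vial_a, vial_b, bottle, dish, beaker, screwdriver, timer, wash, carton, tape from where it was at the start of the episode above 0.02 m).
It also fails if it takes over 54 s, if anything falls off the work surface, if the arm or the gripper's body presses on something with over 40 N, if the wrist force passes 120 N, or if a joint passes its speed limit or range.

## Robot

A 6-joint arm with a two-finger parallel gripper is mounted at the origin on a cart in front of the work surface, level with it; the furniture and walls round the work are solid. World frame = base frame: x ahead of the robot, y to its left, z up, the work surface at z = 0. Lengths are in m, angles in rad, forces in N, time in s.
With the tool pointing down it reaches from about 0.25 to 0.8 m from the base axis. Payload 8.5 kg.
Tool frame: the origin (TCP) lies on the front face of the gripper's body, between the roots of the fingers; the fingertips stand env.tip_extent ahead of it and the grasp point (between the pads) lies 54 mm ahead of it (env.tip_extent is the distance from the TCP to the fingertips, in m); z points along the fingers, y is the line along which they close (so a half turn about z gives the same grasp; the last joint's range is limited). The gripper opens to 85 mm and grips with 20 to 120 N. Pads are 22 mm wide; open, the fingers measure 114 mm over their backs; the gripper's body (76 mm by 85 mm) begins 54 mm behind the grasp point. The pads swing forward as they close: fully open they stand 13 mm farther back than shut.
Start: joints at [1.344, 0.238, -0.013, 1.319, 0, 1.571], TCP at [0.118, 0.512, 0.304] pointing down, gripper open.
Joint ranges: [-2.66, 2.66], [-1.03, 1.9], [-1.14, 1.46], [-1.82, 2.27], [-1.45, 1.34], [-3.14, 3.14]. Speed limits (rad/s): [2.22, 2.22, 2.79, 3.14, 3.14, 3.14].

## Interface

Orientations are given as a 3x3 rotation matrix whose columns are the frame's x, y, z axes.
In Python, from rig import env gives the robot as it stands. The module is installed in compiled form; this text tells all that it offers.
- The arm moves only by the tool send_rows, never from a script. Its argument "increments" is text: rows parted by semicolons, each of 7 numbers parted by spaces: the shift along the tool's x, y, z in mm, then the turn, a rotation vector about the tool's x, y, z in rad, then the finger opening in mm, from 0 to 85.4. A call has 1 to 8 rows; each row shifts and turns the commanded pose from where the row before left it, along the tool's axes as they then stand; what a row does not reach is not made up. A row lasts 1/10 s, in which the tool goes at most 50 mm and 8.59 degrees, less where a joint would pass 70% of its speed; a pose out of reach is approached as far as the arm can. A call with a gripper value outside its range is refused whole. The fingers move at their own pace and stop on an object; "grip_force" is the grip in N (left out, the last holds). Time passes only in rows, so rows that do not move let the fingers close. It gives the time, the measured TCP pose, the force, the opening and the grip force at its end, in the units of the state.
- env.get_state(): the state, without advancing time (a new reading comes with each control period).
- env.snapshot(name): name is "scene" or "top" or "wrist"; returns a dict with "image" (480x640x3 uint8, blue, green, red), "mtx" (3x3 intrinsics, pixels), "rvec" (rotation vector, rad) and "tvec" (3), from world to camera coordinates, as OpenCV has them. Camera axes: x right, y down, z forward; pixel columns grow to the right and rows downward; lengths in m; the calibration is good to about 2 mm. A picture is of the moment at which its call begins. There is no depth.
- env.job_done(): hands the job in; it is judged then, once.
Trained networks look in the newest picture that a camera, given by its name, has taken for a name from the list of things; names that differ only in an ending like _2 or _b are one class to them, and where a whole thing is asked for, a point or a joint stands for the part that bears it (a point fixed in the world has none). Each returns a list of dicts, best first, with "score" (0 to 1); they miss things now and then, are a little off and sometimes report something else, mostly with a low value. They report only what shows in the picture. A call takes as long as a camera call.
- env.masks_of(name, camera): "pixels" (480x640 bool, what is visible of it).
- env.place_of(name, camera): "location" ([x, y, z] in m, in the coordinates of the camera as it stood for that picture, good to about 4 mm: a listed point, or the origin of a listed thing).
The state is a dict: "clock": time; "qpos": joint angles; "joint_vel": joint speeds; "joint_efforts": joint torques, N m; "tcp_pos": TCP position; "orientation": TCP orientation; "force": force on the tool from outside, world axes, zero at the start; "moment": the same for the moment, N m; "width": opening from 0.0 (shut) to 1.0 (fully open); "finger_force": force on a finger pad.
Only numpy, scipy, OpenCV 4.12 (cv2) and the standard library are available. Lean on these libraries where they do the work, as an engineer would, in place of code of your own. Each camera call takes 0.05 s, during which the arm holds its last target. There are 200 camera calls.

## Working session

There is one attempt and no reset: what is moved stays moved. The work goes in short steps, Python scripts to look and compute and a tool call to move; the robot and the scene stay as the last step left them, time stands still between calls to the robot, and variables do not carry over. Pictures are saved under pics/ and viewed, at most 10 in all, crops included, and the job is handed in when it is done.

Besides the shell and the picture viewer there is one more tool, called after ">>>" by a JSON object that holds its "op" and its "data", one argument or row to a line. send_rows: Moves the arm, as the interface text tells. Its arguments: {"type":"object","properties":{"increments":{"type":"string"},"grip_force":{"type":"number"}},"required":["increments"]}

```bash
mkdir -p pics; cat > h.py <<'E'
from rig import env
import numpy as np, cv2
def snap(cam, save=None):
    s=env.snapshot(cam); R,_=cv2.Rodrigues(np.array(s["rvec"],float)); s["R"]=R; s["t"]=np.array(s["tvec"],float).ravel()
    if save: cv2.imwrite(f"pics/{save}.png", s["image"])
    return s
def loc(s,name,cam,n=2):
    out=[]
    for d in env.place_of(name,cam)[:n]:
        p=s["R"].T@(np.array(d["location"])-s["t"]); out.append((round(d["score"],2),p.round(4).tolist()))
    return out
def ray(s,u,v,z):
    q=cv2.undistortPoints(np.array([[[u,v]]],float),np.array(s["mtx"]),None).ravel()
    d=s["R"].T@np.array([q[0],q[1],1]); c=-s["R"].T@s["t"]; return c+d*(z-c[2])/d[2]
def proj(s,p):
    return cv2.projectPoints(np.array([p],float),np.array(s["rvec"],float),np.array(s["tvec"],float),np.array(s["mtx"]),None)[0].ravel()
E
python3 - <<'E'
from h import *
st=env.get_state(); print(st["clock"],st["tcp_pos"],np.round(st["orientation"],3).tolist(),env.tip_extent,st["width"],st["force"])
for c in ["scene","top","wrist"]:
    s=snap(c,c+"0"); print(c,"cam",(-s["R"].T@s["t"]).round(3))
    for n in ["rig","wheel_top","pointer","mark","lever_pivot","lever_knob"]+(["vial_a","bottle","dish","beaker","wash"] if c=="top" else []): print(n,loc(s,n,c))
E
```

```text
0.0 [0.11797017 0.51124954 0.30327602] [[-0.974, 0.225, -0.0], [0.225, 0.974, -0.001], [0.0, -0.001, -1.0]] 0.0726 0.9993125992401007 [ 0.12692193 -0.61071481 -0.02635972]
scene cam [-0.058 -0.433  0.519]
rig [(0.56, [0.507, 0.0944, -0.0007])]
wheel_top [(0.9, [0.4653, -0.0012, 0.0593])]
pointer []
mark [(0.46, [0.4564, 0.1015, 0.0246])]
lever_pivot [(0.86, [0.4598, 0.1333, 0.0344])]
lever_knob [(0.6, [0.4721, 0.163, 0.0706]), (0.45, [0.4511, 0.0827, 0.0259])]
top cam [0.461 0.172 0.941]
rig [(0.73, [0.5021, 0.0995, 0.0023])]
wheel_top [(0.91, [0.466, -0.0024, 0.0604])]
pointer [(0.8, [0.4471, 0.0828, 0.026])]
mark []
lever_pivot [(0.78, [0.4624, 0.134, 0.0339])]
lever_knob [(0.58, [0.4761, 0.1592, 0.0747])]
vial_a [(0.6, [0.5659, -0.0009, -0.0017]), (0.43, [0.5894, 0.049, 0.0012])]
bottle [(0.73, [0.6395, 0.1435, 0.0012]), (0.37, [0.4465, 0.0778, 0.0244])]
dish [(0.92, [0.4062, 0.1079, -0.0023])]
beaker [(0.76, [0.5902, 0.2643, 0.0039])]
wash [(0.65, [0.7211, 0.3584, -0.002]), (0.62, [0.5877, 0.2623, 0.0012])]
wrist cam [0.035 0.531 0.374]
rig []
wheel_top []
pointer []
mark []
lever_pivot []
lever_knob []
```

View pics/scene0.png

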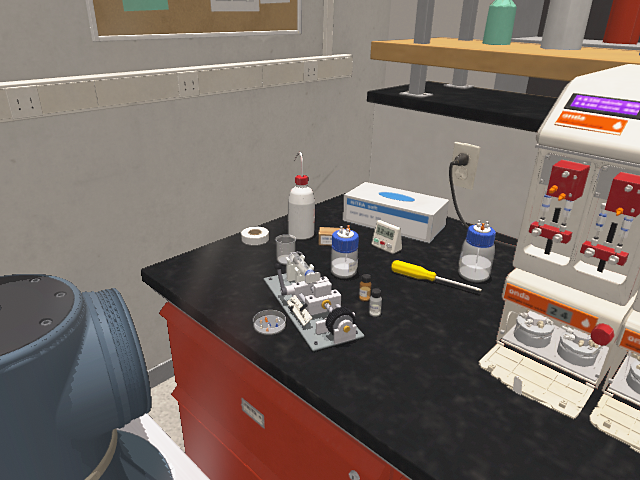

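View pics/top0.png

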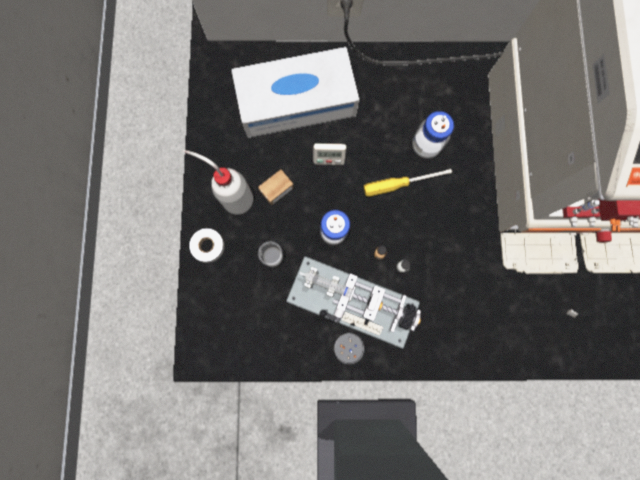

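The scene view shows the wheel at about (341,320), the vials at (366,288) and (376,302), and the dish at (268,322), in front of the rig. In the top view, the rig base has corners near (303,258), (288,300), (404,347) and (421,300), and the wheel is at (409,315). The networks agree with both pictures.

```bash
cat >> h.py <<'E'
def delta(target_pos, yawdir=None):
    """tool-frame shift (mm) to TCP target, and turn about tool z so tool y -> yawdir"""
    st=env.get_state(); R=np.array(st["orientation"]); d=R.T@(np.array(target_pos)-st["tcp_pos"])*1000
    a=None
    if yawdir is not None:
        zt=np.array([0,0,-1.]); y=np.array([yawdir[0],yawdir[1],0]); y/=np.linalg.norm(y)
        Rt=np.column_stack([np.cross(y,zt),y,zt]); a=cv2.Rodrigues(R.T@Rt)[0].ravel().round(4)
    return d.round(1),a,round(st["clock"],2),np.round(st["force"],2)
E
python3 - <<'E'
from h import *
s=snap("top")
m=env.masks_of("rig","top"); print([ (round(d["score"],2),int(d["pixels"].sum())) for d in m])
px=np.argwhere(m[0]["pixels"])[:,::-1]
w=np.array([ray(s,u,v,0.01)[:2] for u,v in px])*1000
r=cv2.minAreaRect(w.astype(np.float32)); print(r); b=cv2.boxPoints(r); print(b.round(1))
# hand-read corners at z=7mm
for u,v in [(303,258),(288,300),(404,347),(421,300)]: print(ray(s,u,v,0.007).round(4))
yd=np.array([0.352,0.936]);
print(delta([0.466+0.04*.352+.0, 0.04*.936, 0.24],yd))
E
```

```text
[(0.91, 6152)]
((495.19281005859375, 96.8277587890625), (260.2752380371094, 99.83204650878906), 68.07244873046875)
[[400.3  -5.3]
 [492.9 -42.5]
 [590.1 198.9]
 [497.5 236.2]]
[0.5839 0.2022 0.007 ]
[0.499  0.2319 0.007 ]
[0.4064 0.0017 0.007 ]
[ 0.4984 -0.0357  0.007 ]
(array([-459.4, -380.5,   63.9]), array([-1.000e-04,  0.000e+00,  1.329e-01]), 1.4, array([0.26, 0.18, 0.15]))
```

>>> {"op": "send_rows", "data": {
  "increments": "0 0 0 0 0 0.149 0; -34 -20.5 4.2 0 0 0 0; -34 -20.5 4.2 0 0 0 0; -34 -20.5 4.2 0 0 0 0; -34 -20.5 4.2 0 0 0 0; -34 -20.5 4.2 0 0 0 0; -34 -20.5 4.2 0 0 0 0; -34 -20.5 4.2 0 0 0 0",
  "grip_force": 20
}}

```text
clock: 2.2
tcp_pos: [0.2874, 0.2893, 0.2745]
orientation: [[-0.93, 0.367, 0.001], [0.367, 0.93, 0.0], [-0.0, 0.001, -1.0]]
force: [0.3, 0.6, 0.2]
width: 0.001
finger_force: 0.0
```

>>> {"op": "send_rows", "data": {
  "increments": "-34 -20.5 4.2 0 0 0 0; -34 -20.5 4.2 0 0 0 0; -34 -20.5 4.2 0 0 0 0; -34 -20.5 4.2 0 0 0 0; -34 -20.5 4.2 0 0 0 0; -34 -20.5 4.2 0 0 0 0; -34 -20.5 4.2 0 0 0 0; -34 -20.5 4.2 0 0 0 0"
}}

```text
clock: 3.0
tcp_pos: [0.4804, 0.0367, 0.2409]
orientation: [[-0.93, 0.367, 0.0], [0.367, 0.93, 0.0], [-0.0, 0.0, -1.0]]
force: [0.2, 0.9, 0.7]
width: 0.001
finger_force: 0.0
```

```bash
python3 - <<'E'
from h import *
s=snap("wrist","w1"); st=env.get_state(); print(st["tcp_pos"],st["width"],st["clock"],np.round(st["orientation"],3).tolist())
print("cam",(-s["R"].T@s["t"]).round(3),s["R"][2].round(3))
for n in ["rig","wheel_top","pointer","mark","lever_pivot","lever_knob","stop"]: print(n,loc(s,n,"wrist"))
E
```

```text
[0.48359114 0.03344054 0.24017191] -0.0016434280592785434 3.05 [[-0.929, 0.369, 0.002], [0.369, 0.929, -0.002], [-0.003, -0.001, -1.0]]
cam [0.401 0.068 0.311] [ 0.303 -0.12  -0.945]
rig [(0.55, [0.5003, 0.093, -0.0008])]
wheel_top [(0.93, [0.465, -0.0049, 0.0565]), (0.75, [0.4551, 0.1027, 0.0246])]
pointer [(0.93, [0.4502, 0.0799, 0.0275]), (0.53, [0.7305, 0.2601, -0.0018])]
mark [(0.53, [0.4567, 0.1032, 0.0222]), (0.37, [0.6365, 0.1454, -0.0015])]
lever_pivot [(0.92, [0.4561, 0.1356, 0.0344])]
lever_knob [(0.61, [0.4742, 0.1638, 0.0735])]Traceback (most recent call last):
  File "<stdin>", line 4, in <module>
  File "h.py", line 9, in loc
    for d in env.place_of(name,cam)[:n]:
             ~~~~~~~~~~~~^^^^^^^^^^
ValueError: it knows: beaker, bottle, carton, dish, lever_knob, lever_pivot, mark, pointer, rig, screwdriver, tape, timer, vial, wash, wheel_top
```

View pics/w1.png

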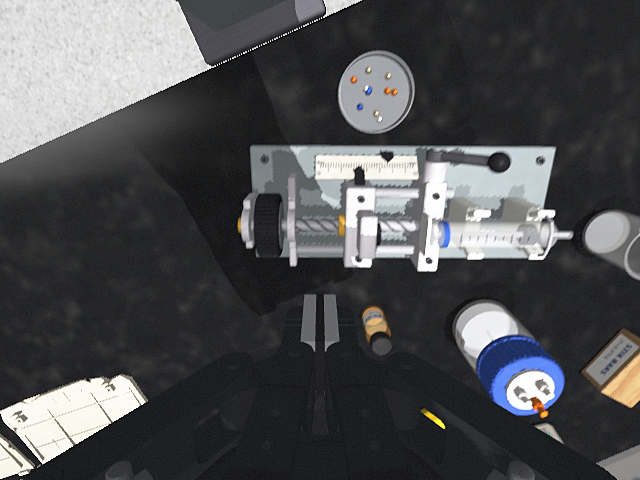

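The wrist view shows the pointer at (360,172), the clip at (388,156) and the wheel at (267,225). The rig edges are level in the picture, so the tool is aligned with the rig. The stop has about 22 mm to travel, which is about 110 mm of rim. Next I move above the wheel.

```bash
python3 - <<'E'
from h import *
print(delta([0.4571,0.0003,0.148],[0.367,0.930]))
E
```

```text
(array([  6.3, -44. ,  93. ]), array([ 0.    , -0.0002,  0.001 ]), 3.35, array([ 0.44, -0.79,  0.61]))
```

>>> {"op": "send_rows", "data": {
  "increments": "2 -15 0 0 0 0 0; 2 -15 15 0 0 0 0; 2.3 -14 22 0 0 0 0; 0 0 22 0 0 0 0; 0 0 20 0 0 0 0; 0 0 14 0 0 0 0; 0 0 0 0 0 0 0"
}}

```text
clock: 4.05
tcp_pos: [0.4558, -0.0002, 0.1468]
orientation: [[-0.931, 0.366, -0.003], [0.366, 0.931, -0.0], [0.003, -0.001, -1.0]]
force: [-1.1, -0.1, -0.5]
width: 0.003
finger_force: 0.0
```

```bash
python3 - <<'E'
from h import *
s=snap("wrist","w2"); st=env.get_state(); print(st["tcp_pos"],st["force"],st["clock"])
for n in ["wheel_top","pointer","mark","lever_pivot","lever_knob"]: print(n,loc(s,n,"wrist",1))
print("tip",proj(s,st["tcp_pos"]+np.array(st["orientation"])@[0,0,0.0726]))
E
```

```text
[ 4.56569244e-01 -1.93227513e-04  1.47767795e-01] [-0.34378288  0.87148308 -0.2674388 ] 4.1
wheel_top [(0.84, [0.4624, -0.0004, 0.0583])]
pointer [(0.65, [0.4495, 0.0802, 0.0254])]
mark [(0.52, [0.4575, 0.1044, 0.0243])]
lever_pivot [(0.9, [0.4586, 0.1403, 0.0337])]
lever_knob [(0.69, [0.454, 0.1035, 0.0221])]
tip [320.76324284 316.85874356]
```

View pics/w2.png

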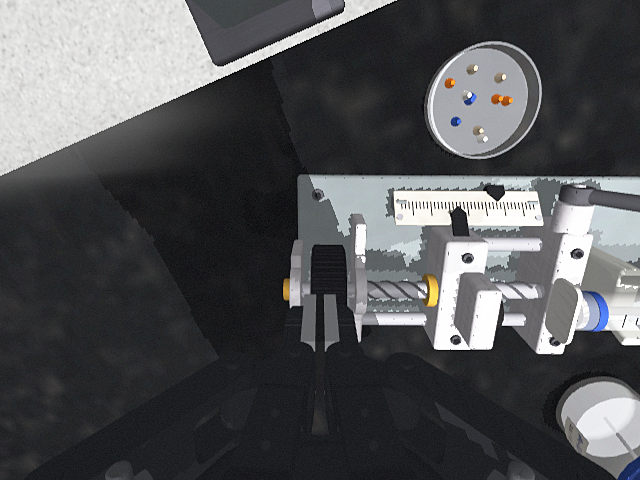

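The fingertips are at about (320,297) and the wheel's mid-line is at column 329, so the tool needs to go 4 mm along +y. The pointer tip is at (459,208) and the clip at (497,192). I correct this and descend slowly.

>>> {"op": "send_rows", "data": {
  "increments": "0 2 4 0 0 0 0; 0 2 4 0 0 0 0; 0 0 4 0 0 0 0; 0 0 1 0 0 0 0; 0 0 1 0 0 0 0; 0 0 0 0 0 0 0; 0 0 0 0 0 0 0"
}}

```text
clock: 5.05
tcp_pos: [0.4591, 0.0033, 0.1339]
orientation: [[-0.93, 0.367, -0.0], [0.367, 0.93, -0.0], [-0.0, -0.0, -1.0]]
force: [0.2, 0.5, -0.2]
width: -0.002
finger_force: 0.0
```

>>> {"op": "send_rows", "data": {
  "increments": "0 0 1 0 0 0 0; 0 0 0 0 0 0 0"
}}

```text
clock: 5.25
tcp_pos: [0.459, 0.0034, 0.1329]
orientation: [[-0.93, 0.367, -0.0], [0.367, 0.93, -0.0], [0.0, -0.0, -1.0]]
force: [-0.3, 0.4, -0.6]
width: -0.003
finger_force: 0.0
```

>>> {"op": "send_rows", "data": {
  "increments": "0 0 1 0 0 0 0; 0 0 0 0 0 0 0"
}}

```text
clock: 5.45
tcp_pos: [0.459, 0.0034, 0.1319]
orientation: [[-0.93, 0.367, -0.0], [0.367, 0.93, -0.0], [0.0, -0.0, -1.0]]
force: [1.0, -1.5, -0.1]
width: 0.001
finger_force: 0.0
```

>>> {"op": "send_rows", "data": {
  "increments": "0 0 1 0 0 0 0; 0 0 0 0 0 0 0"
}}

```text
clock: 5.65
tcp_pos: [0.4592, 0.0034, 0.1315]
orientation: [[-0.93, 0.367, 0.001], [0.367, 0.93, -0.0], [-0.001, 0.0, -1.0]]
force: [-1.5, 0.4, 8.9]
width: 0.001
finger_force: 3.9
```

>>> {"op": "send_rows", "data": {
  "increments": "0 0 0.5 0 0 0 0; 0 0 0 0 0 0 0"
}}

```text
clock: 5.85
tcp_pos: [0.4594, 0.0033, 0.1314]
orientation: [[-0.93, 0.367, 0.001], [0.367, 0.93, -0.0], [-0.001, 0.0, -1.0]]
force: [-3.3, -0.8, 11.5]
width: -0.001
finger_force: 6.4
```

>>> {"op": "send_rows", "data": {
  "increments": "-3 0 0 0 0 0 0; -3 0 0 0 0 0 0; -3 0 0 0 0 0 0; 0 0 0 0 0 0 0"
}}

```text
clock: 6.25
tcp_pos: [0.4682, -0.0002, 0.1314]
orientation: [[-0.93, 0.367, 0.002], [0.367, 0.93, -0.001], [-0.002, 0.0, -1.0]]
force: [-1.7, -2.0, 11.7]
width: 0.003
finger_force: 6.1
```

>>> {"op": "send_rows", "data": {
  "increments": "-3 0 0 0 0 0 0; -3 0 0 0 0 0 0; 0 0 0 0 0 0 0"
}}

```text
clock: 6.55
tcp_pos: [0.4737, -0.0024, 0.1313]
orientation: [[-0.93, 0.367, 0.002], [0.367, 0.93, -0.001], [-0.002, 0.0, -1.0]]
force: [-1.9, -2.3, 10.5]
width: 0.002
finger_force: 5.3
```

```bash
python3 - <<'E'
from h import *
s=snap("wrist","w3"); st=env.get_state(); print(st["tcp_pos"],st["force"],st["clock"])
for n in ["wheel_top","pointer","mark"]: print(n,loc(s,n,"wrist",1))
cv2.imwrite("pics/w3c.png",cv2.resize(s["image"][150:330,260:560],None,fx=2.6,fy=2.6,interpolation=cv2.INTER_CUBIC))
E
```

```text
[ 0.47369312 -0.0023997   0.13129026] [-0.88386553 -1.30140915  9.81358869] 6.6
wheel_top [(0.77, [0.4652, -0.0044, 0.0573])]
pointer [(0.89, [0.4497, 0.0847, 0.0234])]
mark [(0.64, [0.4643, -0.0006, 0.0572])]
```

View pics/w3c.png

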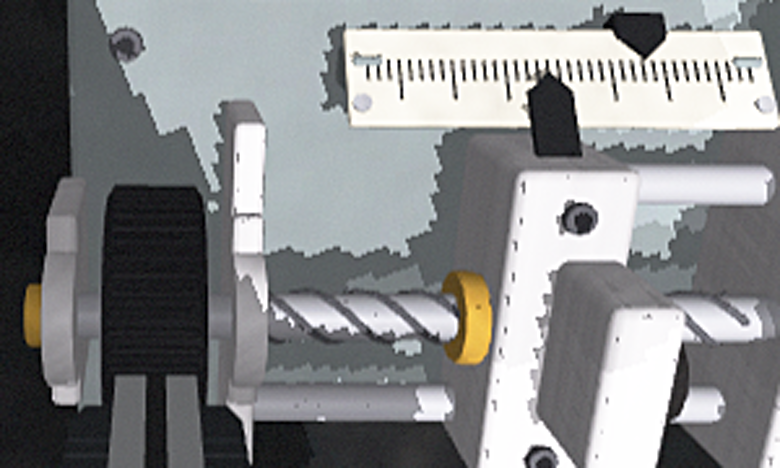

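The crop shows the pointer tip at (546,72) and the nib at (645,57). The scale is about 80 mm long, so its ticks are 2 mm apart and the remaining gap is about 18.5 mm. The drag moved the stop, so I continue with strokes.

>>> {"op": "send_rows", "data": {
  "increments": "0 0 5 0 0 0 0; 0 0 -5 0 0 0 0"
}}

```text
clock: 6.95
tcp_pos: [0.4757, -0.0027, 0.1323]
orientation: [[-0.93, 0.368, 0.007], [0.368, 0.93, -0.001], [-0.007, 0.001, -1.0]]
force: [-0.0, -0.4, 0.4]
width: 0.004
finger_force: 0.0
```

That was a sign error: I pressed 5 mm down before lifting, because tool +z points down. I check the state before going on.

>>> {"op": "send_rows", "data": {
  "increments": "0 0 0 0 0 0 0; 0 0 0 0 0 0 0"
}}

```text
clock: 7.15
tcp_pos: [0.4739, -0.0022, 0.1312]
orientation: [[-0.93, 0.367, 0.002], [0.367, 0.93, -0.0], [-0.002, 0.001, -1.0]]
force: [0.5, 0.1, 13.4]
width: -0.004
finger_force: 6.3
```

The contact is back at 13 N, about what it was before. Next comes a proper stroke: lift (-z), return, lower, drag.

>>> {"op": "send_rows", "data": {
  "increments": "0 0 -4 0 0 0 0; 9 0 -1 0 0 0 0; 9 0 0 0 0 0 0; 0 0 3 0 0 0 0; 0 0 2 0 0 0 0; 0 0 0 0 0 0 0"
}}

```text
clock: 7.75
tcp_pos: [0.4558, 0.0046, 0.1309]
orientation: [[-0.93, 0.367, -0.0], [0.367, 0.93, -0.0], [0.0, -0.0, -1.0]]
force: [-5.4, 0.2, 15.7]
width: -0.002
finger_force: 7.8
```

>>> {"op": "send_rows", "data": {
  "increments": "-4 0 0 0 0 0 0; -5 0 0 0 0 0 0; -5 0 0 0 0 0 0; -4 0 0 0 0 0 0; 0 0 0 0 0 0 0"
}}

```text
clock: 8.25
tcp_pos: [0.4741, -0.0026, 0.1312]
orientation: [[-0.93, 0.367, 0.002], [0.367, 0.93, -0.001], [-0.002, -0.0, -1.0]]
force: [-0.3, -3.9, 12.9]
width: 0.003
finger_force: 6.5
```

```bash
cat >> h.py <<'E'
def gapcrop(name):
    s=snap("wrist"); cv2.imwrite(f"pics/{name}.png",cv2.resize(s["image"][150:330,260:560],None,fx=2.6,fy=2.6,interpolation=cv2.INTER_CUBIC)); return s
def darkscan(s,r0=150,r1=225,c0=380,c1=620):
    """columns of dark runs on the scale rows: pointer and clip"""
    g=cv2.cvtColor(s["image"],cv2.COLOR_BGR2GRAY)[r0:r1,c0:c1]
    n,l,st,ce=cv2.connectedComponentsWithStats((g<45).astype(np.uint8))
    for i in range(1,n):
        if 25<st[i,4]<1500: 
            ys,xs=np.where(l==i); t=ys.min(); b=ys.max()
            print("blob bbox",st[i,:4]+[c0,r0,0,0],"area",st[i,4],"top",(xs[ys<=t+1].mean()+c0).round(1),t+r0,"bottom",(xs[ys>=b-1].mean()+c0).round(1),b+r0)
E
python3 - <<'E'
from h import *
darkscan({"image":cv2.imread("pics/w2.png")}); print()
darkscan({"image":cv2.imread("pics/w3.png")}); print()
s=snap("wrist","w4"); darkscan(s); st=env.get_state(); print(st["tcp_pos"],st["force"],st["clock"])
E
```

```text
blob bbox [483 185  22  16] area 157 top 493.3 185 bottom 496.8 200
blob bbox [559 185  13  16] area 52 top 566.4 185 bottom 560.2 200
blob bbox [450 206  18  19] area 226 top 458.8 206 bottom 459.3 224

blob bbox [577 153  15  17] area 67 top 585.1 153 bottom 579.2 169
blob bbox [492 155  24  18] area 266 top 504.3 155 bottom 507.3 172
blob bbox [463 178  21  32] area 492 top 470.5 178 bottom 474.5 209

blob bbox [578 151  16  18] area 67 top 587.5 151 bottom 580.5 168
blob bbox [493 154  24  17] area 270 top 504.8 154 bottom 508.1 170
blob bbox [474 173  22  36] area 498 top 483.0 173 bottom 486.0 208
[ 0.47402943 -0.00264125  0.13119456] [ 0.60761275 -3.28362775 12.02324579] 8.3
```

```bash
python3 - <<'E'
from h import *
s=snap("wrist"); print(s["mtx"][0][0])
yd=np.array([.367,.930])
for z in (0.02,0.024,0.028):
    P={k:ray(s,*uv,z) for k,uv in dict(ptr=(483,173),nib=(508.1,170.5),s0=(393,180),s1=(560,180)).items()}
    print(z,{k:(v.round(4).tolist(),round(float(v[:2]@yd),4)) for k,v in P.items()}, env.get_state()["clock"])
E
```

```text
364.59513609491916
0.02 {'ptr': ([0.4513, 0.0928, 0.02], 0.252), 'nib': ([0.4547, 0.1046, 0.02], 0.2642), 's0': ([0.4383, 0.0504, 0.02], 0.2078), 's1': ([0.4688, 0.1276, 0.02], 0.2907)} 8.35
0.024 {'ptr': ([0.4501, 0.0914, 0.024], 0.2502), 'nib': ([0.4534, 0.1029, 0.024], 0.2621), 's0': ([0.4374, 0.05, 0.024], 0.207), 's1': ([0.4672, 0.1254, 0.024], 0.2881)} 8.35
0.028 {'ptr': ([0.4489, 0.09, 0.028], 0.2484), 'nib': ([0.452, 0.1012, 0.028], 0.26), 's0': ([0.4364, 0.0495, 0.028], 0.2062), 's1': ([0.4656, 0.1232, 0.028], 0.2854)} 8.35
```

>>> {"op": "send_rows", "data": {
  "increments": "0 0 -4 0 0 0 0; 9 0 -1 0 0 0 0; 9 0 0 0 0 0 0; 0 0 3 0 0 0 0; 0 0 2 0 0 0 0; 0 0 0 0 0 0 0"
}}

```text
clock: 8.95
tcp_pos: [0.4559, 0.0046, 0.1309]
orientation: [[-0.93, 0.367, -0.0], [0.367, 0.93, -0.0], [0.0, -0.0, -1.0]]
force: [-5.3, 0.0, 15.5]
width: 0.0
finger_force: 7.7
```

>>> {"op": "send_rows", "data": {
  "increments": "-4 0 0 0 0 0 0; -5 0 0 0 0 0 0; -5 0 0 0 0 0 0; -4 0 0 0 0 0 0; 0 0 0 0 0 0 0"
}}

```text
clock: 9.45
tcp_pos: [0.4741, -0.0026, 0.1312]
orientation: [[-0.93, 0.367, 0.002], [0.367, 0.93, -0.001], [-0.003, -0.0, -1.0]]
force: [-0.6, -3.7, 13.8]
width: -0.002
finger_force: 6.3
```

```bash
python3 - <<'E'
from h import *
s=snap("wrist","w5"); darkscan(s); st=env.get_state(); print(st["tcp_pos"],st["force"],st["clock"])
E
```

```text
blob bbox [578 151  16  18] area 74 top 587.2 151 bottom 580.5 168
blob bbox [492 154  25  17] area 267 top 505.0 154 bottom 508.1 170
blob bbox [483 173  21  36] area 499 top 491.0 173 bottom 494.9 208
[ 0.47412681 -0.0026132   0.13120785] [-0.49868151 -3.49881252 11.78638266] 9.5
```

>>> {"op": "send_rows", "data": {
  "increments": "0 0 -4 0 0 0 0; 9 0 -1 0 0 0 0; 9 0 0 0 0 0 0; 0 0 3 0 0 0 0; 0 0 2 0 0 0 0; 0 0 0 0 0 0 0"
}}

```text
clock: 10.1
tcp_pos: [0.4559, 0.0046, 0.1309]
orientation: [[-0.93, 0.367, -0.0], [0.367, 0.93, -0.0], [0.0, -0.0, -1.0]]
force: [-6.3, 0.5, 14.4]
width: -0.001
finger_force: 7.6
```

>>> {"op": "send_rows", "data": {
  "increments": "-4 0 0 0 0 0 0; -5 0 0 0 0 0 0; -5 0 0 0 0 0 0; -4 0 0 0 0 0 0; 0 0 0 0 0 0 0"
}}

```text
clock: 10.6
tcp_pos: [0.4741, -0.0026, 0.1312]
orientation: [[-0.93, 0.367, 0.002], [0.367, 0.93, -0.001], [-0.003, -0.0, -1.0]]
force: [-0.1, -3.6, 12.2]
width: 0.004
finger_force: 6.3
```

```bash
python3 - <<'E'
from h import *
s=gapcrop("w6c"); darkscan(s); st=env.get_state(); print(st["tcp_pos"],st["force"],st["clock"])
E
```

```text
blob bbox [578 151  16  18] area 73 top 587.2 151 bottom 580.0 168
blob bbox [492 154  25  17] area 267 top 504.7 154 bottom 508.1 170
blob bbox [491 173  22  36] area 502 top 499.0 173 bottom 503.7 208
[ 0.47411621 -0.00259874  0.13122977] [-1.3125488  -3.31640075 12.79207043] 10.65
```

View pics/w6c.png

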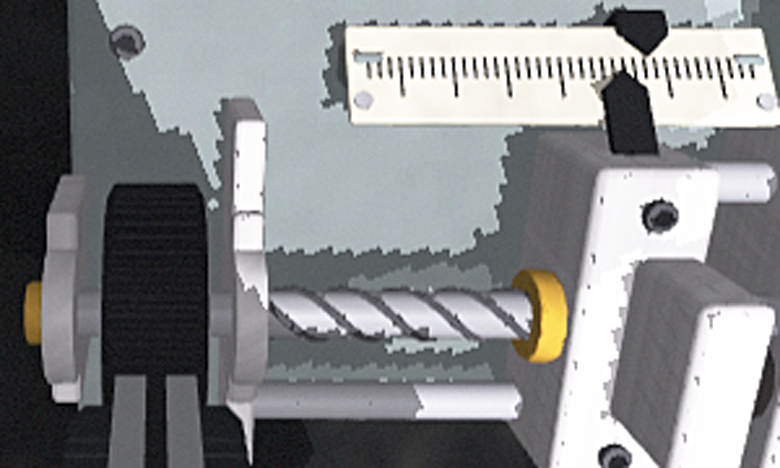

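The pointer tip is now at crop (625,72) and the nib at (647,55), leaving about 4 mm. I lift and look from directly over the pointer to get rid of parallax.

>>> {"op": "send_rows", "data": {
  "increments": "0 0 -20 0 0 0 0; 0 0 -25 0 0 0 0; 0 30 0 0 0 0 0; 0 30 0 0 0 0 0; 0 27 0 0 0 0 0; 0 0 0 0 0 0 0; 0 0 0 0 0 0 0"
}}

```text
clock: 11.35
tcp_pos: [0.5047, 0.0791, 0.1749]
orientation: [[-0.931, 0.366, -0.001], [0.366, 0.931, -0.0], [0.001, -0.001, -1.0]]
force: [-0.4, 0.3, -0.4]
width: 0.004
finger_force: 0.0
```

```bash
cat >> h.py <<'E'
def gap(s,ptr,nib):
    for z in (0.021,0.024,0.027):
        a,b=ray(s,*ptr,z)[:2],ray(s,*nib,z)[:2]; print(z,"gap mm",((b-a)@np.array([.367,.93])*1000).round(2))
E
python3 - <<'E'
from h import *
s=snap("wrist","w7"); st=env.get_state(); print(st["tcp_pos"],st["clock"])
for n in ["pointer","mark","lever_pivot","lever_knob"]:
    L=loc(s,n,"wrist",1); print(n,L, proj(s,L[0][1]) if L else "")
darkscan(s,130,330,200,450)
cv2.imwrite("pics/w7c.png",cv2.resize(s["image"][120:280,230:450],None,fx=3.5,fy=3.5,interpolation=cv2.INTER_CUBIC))
E
```

```text
[0.50452574 0.07859202 0.17495196] 11.4
pointer [(0.69, [0.4548, 0.0981, 0.0239])] [319.11438801 167.86772297]
mark [(0.65, [0.4625, -0.0029, 0.0561])] [155.21019558 256.11668097]
lever_pivot [(0.8, [0.4564, 0.1362, 0.0368])] [383.90703436 148.58689302]
lever_knob [(0.69, [0.475, 0.1662, 0.0761])] [472.92565432 170.67801617]
blob bbox [321 150  16  13] area 78 top 328.1 150 bottom 328.9 162
blob bbox [313 168  13  26] area 192 top 319.4 168 bottom 318.8 193
blob bbox [337 243   7  31] area 176 top 339.8 243 bottom 339.3 273
blob bbox [316 295   8  35] area 277 top 319.7 295 bottom 319.5 329
```

View pics/w7c.png

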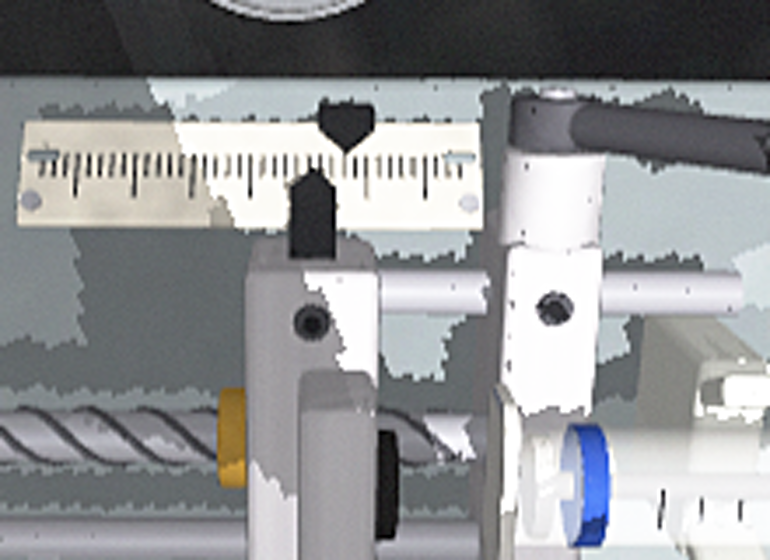

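Seen from above, the pointer tip is at crop (315,170), the nib at (345,151) and the 10 mm ticks are 58.3 px apart. The gap is 5.2 mm, so I need one full stroke (3.9 mm) and a short one (1.3 mm).

>>> {"op": "send_rows", "data": {
  "increments": "0 -30 0 0 0 0 0; 0 -30 0 0 0 0 0; 9 -27 0 0 0 0 0; 9 0 20 0 0 0 0; 0 0 15 0 0 0 0; 0 0 5 0 0 0 0; 0 0 0 0 0 0 0"
}}

```text
clock: 12.3
tcp_pos: [0.456, 0.0042, 0.1351]
orientation: [[-0.93, 0.368, -0.001], [0.368, 0.93, -0.0], [0.001, -0.0, -1.0]]
force: [0.1, -0.2, 0.8]
width: -0.005
finger_force: 0.0
```

>>> {"op": "send_rows", "data": {
  "increments": "0 0 3 0 0 0 0; 0 0 2 0 0 0 0; 0 0 0 0 0 0 0"
}}

```text
clock: 12.6
tcp_pos: [0.4569, 0.0045, 0.1313]
orientation: [[-0.93, 0.367, 0.002], [0.367, 0.93, -0.0], [-0.002, 0.0, -1.0]]
force: [-1.9, -0.4, 7.9]
width: 0.001
finger_force: 3.8
```

>>> {"op": "send_rows", "data": {
  "increments": "-4 0 0 0 0 0 0; -5 0 0 0 0 0 0; -5 0 0 0 0 0 0; -4 0 0 0 0 0 0; 0 0 0 0 0 0 0"
}}

```text
clock: 13.1
tcp_pos: [0.474, -0.0023, 0.1314]
orientation: [[-0.93, 0.367, 0.002], [0.367, 0.93, -0.001], [-0.002, 0.0, -1.0]]
force: [0.0, -1.3, 7.4]
width: -0.001
finger_force: 3.8
```

```bash
python3 - <<'E'
from h import *
s=snap("wrist","w8"); darkscan(s); st=env.get_state(); print(st["tcp_pos"],st["force"],st["clock"])
E
```

```text
blob bbox [577 152  15  17] area 65 top 585.1 152 bottom 578.8 168
blob bbox [492 154  24  18] area 266 top 503.1 154 bottom 507.5 171
blob bbox [498 177  22  33] area 509 top 505.0 177 bottom 510.7 209
[ 0.47397619 -0.00227553  0.13137013] [-0.28817603 -0.9477549   6.98811136] 13.15
```

>>> {"op": "send_rows", "data": {
  "increments": "0 0 -4 0 0 0 0; 11 0 -1 0 0 0 0; 0 0 0 0 0 0 0; 0 0 3 0 0 0 0; 0 0 2.3 0 0 0 0; 0 0 0 0 0 0 0"
}}

```text
clock: 13.75
tcp_pos: [0.4638, 0.0017, 0.1313]
orientation: [[-0.93, 0.367, 0.003], [0.367, 0.93, -0.001], [-0.003, 0.0, -1.0]]
force: [-2.4, -1.5, 17.0]
width: -0.0
finger_force: 8.4
```

>>> {"op": "send_rows", "data": {
  "increments": "-3 0 0 0 0 0 0; -3 0 0 0 0 0 0; -3 0 0 0 0 0 0; 0 0 0 0 0 0 0; 0 0 -20 0 0 0 0; 0 0 -25 0 0 0 0; 0 30 0 0 0 0 0; 0 30 0 0 0 0 0"
}}

```text
clock: 14.55
tcp_pos: [0.4939, 0.0547, 0.1757]
orientation: [[-0.93, 0.369, 0.002], [0.369, 0.93, 0.0], [-0.002, 0.001, -1.0]]
force: [0.1, -0.5, -0.2]
width: 0.002
finger_force: 0.0
```

>>> {"op": "send_rows", "data": {
  "increments": "0 27 0 0 0 0 0; 0 0 0 0 0 0 0; 0 0 0 0 0 0 0"
}}

```text
clock: 14.85
tcp_pos: [0.5029, 0.0798, 0.1746]
orientation: [[-0.931, 0.366, -0.001], [0.366, 0.931, -0.001], [0.001, -0.001, -1.0]]
force: [-0.2, -1.0, 0.7]
width: 0.001
finger_force: 0.0
```

```bash
python3 - <<'E'
from h import *
s=snap("wrist","w9"); st=env.get_state(); print(st["tcp_pos"],st["clock"])
for n in ["lever_pivot","lever_knob"]:
    L=loc(s,n,"wrist",1); print(n,L, proj(s,L[0][1]) if L else "")
darkscan(s,130,200,200,450)
cv2.imwrite("pics/w9c.png",cv2.resize(s["image"][120:270,230:510],None,fx=2.8,fy=2.8,interpolation=cv2.INTER_CUBIC))
E
```

```text
[0.5026461  0.07930642 0.17463475] 14.9
lever_pivot [(0.76, [0.4585, 0.1334, 0.0343])] [379.57820661 157.2660786 ]
lever_knob [(0.68, [0.4732, 0.162, 0.0754])] [462.22194002 174.61133075]
blob bbox [200 130 122  15] area 1388 top 246.3 130 bottom 262.4 144
blob bbox [321 153  16  14] area 71 top 328.6 153 bottom 328.6 166
blob bbox [323 168  13  29] area 200 top 331.0 168 bottom 329.1 196
```

View pics/w9c.png

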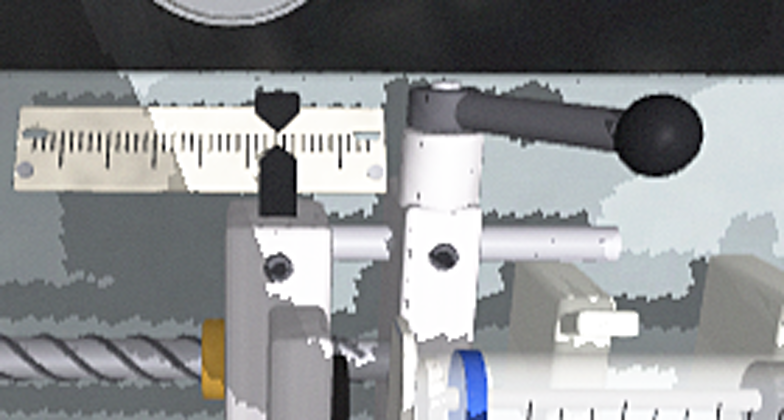

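The pointer tip (278,144) lines up with the nib (278,130). Next is the lever, with the knob at crop (660,135).

```bash
python3 - <<'E'
from h import *
s=snap("wrist")
k=ray(s,230+660/2.8,120+135/2.8,0.073); p=ray(s,230+437/2.8,120+108/2.8,0.036); print("knob",k.round(4),"pivot",p.round(4), "dy",((k-p)[:2]@[.367,.93]).round(4))
kk=(k[:2]+np.array([0.4741,.1628]))/2; print(kk)
t=kk+0.002*np.array([.367,.93])-0.003*np.array([.93,-.367])
print(delta([*t,0.0726+0.088],[.367,.93]))
E
```

```text
knob [0.4716 0.1642 0.073 ] pivot [0.4602 0.1355 0.036 ] dy 0.0308
[0.47286661 0.1634836 ]
(array([61.9, 69.8, 14.4]), array([-0.0005, -0.0004, -0.0009]), 15.05, array([ 0.56,  0.01, -0.18]))
```

>>> {"op": "send_rows", "data": {
  "increments": "20 23 0 0 0 0 0; 21 23 0 0 0 0 0; 21 24 0 0 0 0 0; 0 0 5 0 0 0 0; 0 0 5 0 0 0 0; 0 0 0 0 0 0 0; 0 0 0 0 0 0 0"
}}

```text
clock: 15.75
tcp_pos: [0.4712, 0.1665, 0.1649]
orientation: [[-0.93, 0.368, -0.0], [0.368, 0.93, -0.0], [0.0, -0.001, -1.0]]
force: [-0.5, 0.3, -0.1]
width: -0.003
finger_force: 0.0
```

```bash
python3 - <<'E'
from h import *
s=snap("wrist","w10"); st=env.get_state(); print(st["tcp_pos"],st["force"],st["clock"])
L=loc(s,"lever_knob","wrist",2); print(L,[proj(s,l[1]) for l in L]); print("tip",proj(s,st["tcp_pos"]+np.array(st["orientation"])@[0,0,0.0726]))
E
```

```text
[0.47136286 0.16654774 0.16506948] [-0.0704371   0.67538024 -0.14813047] 15.8
[(0.71, [0.4722, 0.1667, 0.0761]), (0.25, [0.4656, 0.0003, 0.055])] [array([321.31733824, 298.15810867]), array([ 55.67634874, 364.10851625])]
tip [320.3987261 314.4282291]
```

View pics/w10.png

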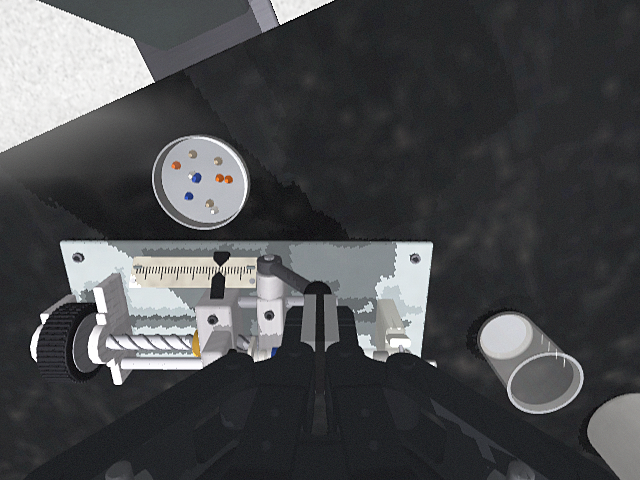

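The wrist view shows the fingertips right over the knob at (318,290), with the pointer still at the nib at (219,270). I press along the knob's arc.

>>> {"op": "send_rows", "data": {
  "increments": "0 0 5 0 0 0 0; 0 0 5 0 0 0 0; 0 3 4 0 0 0 0; 0 3 4 0 0 0 0; 0 3 4 0 0 0 0; 0 2 4 0 0 0 0; 0 2 4 0 0 0 0"
}}

```text
clock: 16.55
tcp_pos: [0.4769, 0.1807, 0.1354]
orientation: [[-0.93, 0.366, 0.002], [0.366, 0.93, 0.002], [-0.001, 0.002, -1.0]]
force: [1.1, 2.5, 3.3]
width: -0.003
finger_force: 1.7
```

>>> {"op": "send_rows", "data": {
  "increments": "0 2 4 0 0 0 0; 0 1 4 0 0 0 0; 0 1 4 0 0 0 0; 0 0 4 0 0 0 0; 0 0 2 0 0 0 0; 0 0 0 0 0 0 0"
}}

```text
clock: 17.15
tcp_pos: [0.4768, 0.1828, 0.1165]
orientation: [[-0.93, 0.367, -0.001], [0.367, 0.93, -0.001], [0.001, -0.001, -1.0]]
force: [-0.1, -1.2, -0.8]
width: -0.001
finger_force: 0.0
```

>>> {"op": "send_rows", "data": {
  "increments": "0 0 1 0 0 0 0; 0 0 1 0 0 0 0; 0 0 0 0 0 0 0"
}}

```text
clock: 17.45
tcp_pos: [0.477, 0.183, 0.1154]
orientation: [[-0.93, 0.367, -0.0], [0.367, 0.93, -0.0], [0.0, -0.001, -1.0]]
force: [-2.4, -0.3, 5.9]
width: -0.003
finger_force: 3.1
```

>>> {"op": "send_rows", "data": {
  "increments": "0 0 1 0 0 0 0; 0 0 0 0 0 0 0; 0 0 0 0 0 0 0"
}}

```text
clock: 17.75
tcp_pos: [0.4771, 0.183, 0.115]
orientation: [[-0.93, 0.367, 0.0], [0.367, 0.93, -0.0], [-0.0, -0.0, -1.0]]
force: [-4.4, -0.7, 12.9]
width: 0.002
finger_force: 6.2
```

The lever is on its end stop, with the knob top at 42.4 mm and 13 N. I lift off, back away and check.

>>> {"op": "send_rows", "data": {
  "increments": "0 0 -10 0 0 0 0; 0 0 -30 0 0 0 0; 0 0 -40 0 0 0 0; 0 0 -40 0 0 0 0; 0 -20 0 0 0 0 0; 0 -35 0 0 0 0 0; 0 -35 0 0 0 0 0; 0 0 0 0 0 0 0"
}}

```text
clock: 18.55
tcp_pos: [0.4421, 0.0967, 0.2341]
orientation: [[-0.929, 0.369, -0.002], [0.369, 0.929, -0.001], [0.001, -0.002, -1.0]]
force: [-0.5, -0.3, -0.5]
width: -0.002
finger_force: 0.0
```

>>> {"op": "send_rows", "data": {
  "increments": "-30 0 0 0 0 0 0; 0 0 0 0 0 0 0; 0 0 0 0 0 0 0"
}}

```text
clock: 18.85
tcp_pos: [0.4723, 0.0884, 0.2338]
orientation: [[-0.93, 0.368, -0.001], [0.368, 0.93, -0.0], [0.001, -0.0, -1.0]]
force: [-0.1, -0.0, -0.1]
width: 0.002
finger_force: 0.0
```

```bash
python3 - <<'E'
from h import *
s=snap("wrist","w11"); st=env.get_state(); print(st["tcp_pos"],st["force"],st["clock"])
for n in ["pointer","lever_pivot","lever_knob"]: print(n,loc(s,n,"wrist",1))
cv2.imwrite("pics/w11c.png",cv2.resize(s["image"][100:300,180:480],None,fx=2.6,fy=2.6,interpolation=cv2.INTER_CUBIC))
E
```

```text
[0.47184081 0.08859499 0.23376831] [-0.58652975  0.91014063  0.47689493] 18.9
pointer [(0.69, [0.4548, 0.1024, 0.0248])]
lever_pivot [(0.92, [0.4593, 0.1345, 0.0343])]
lever_knob [(0.89, [0.481, 0.1816, 0.0379])]
```

View pics/w11c.png

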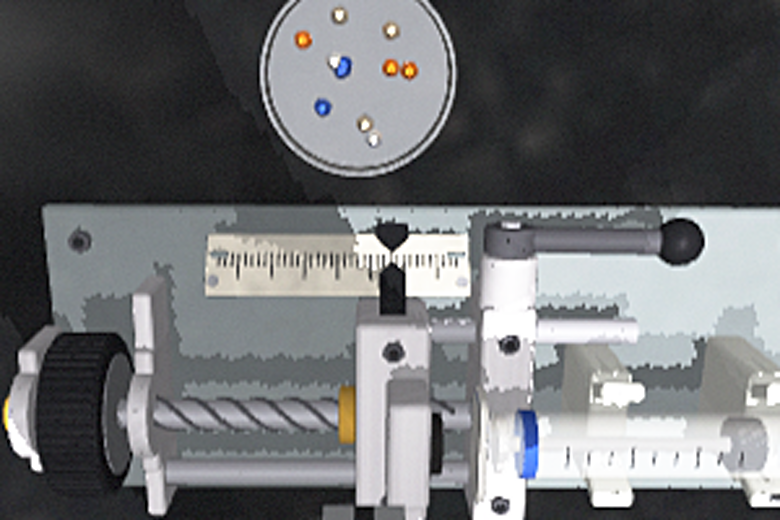

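The pointer tip (392,263) stands at the nib (392,250). The lever is level, with its knob at (682,242) and about 38 mm high, and the arm is clear of everything.

```bash
python3 -c "
from rig import env
print(env.job_done())"
```

```text
the job is handed in; nothing more can be done
None
```

I handed the job in at about 19 s: in the last picture the pointer stands at the marker clip's nib, the lever is fully down and the arm is clear, but no verdict came back. Early on I pressed the wheel 5 mm down by a sign error; the peak force wasn't recorded, so I can't rule out a brief pass of the 80 N limit, though readings were normal right after.

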